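Push the stuck filter insert out of its housing with a dowel

TASK

The filter insert is stuck in the steel filter housing clamped in the bench vise. Take the wooden dowel off its rest and push the insert right through and out of the end of the housing that faces the white basket, so that it drops into the basket; use the dowel for this, not the fingers. Then lay the dowel back in both notches of its rest, without knocking away the spare housing and spare insert standing behind the vise.

Things in the scene. Friction and masses are not known exactly. Their poses are not given: they have to be found in the camera images.
- vise: Grey machine vise bolted to the bench, 200 mm long (its x), 70 mm wide (y), jaw tops 105 mm high, screw and T-handle at -x. It clamps, along its own y axis, a steel filter housing: tube 90 mm long, 57 mm outside at its end collars, 40 mm bore open at both ends, with a flat spring along the bore's roof hanging in 3 to 5 mm. Origin on the bench under the tube's middle, z up.
- housing_mid (a point): Middle of the housing's bore axis, 92 mm above the bench; the level bore runs 45 mm to either side along the vise's y axis.
- insert: The stuck filter insert: bronze cylinder with dark end bands, 37 mm diameter, 60 mm long, 0.16 kg, wholly inside the housing at first, gripped by the spring. Origin at its centre; its y axis is its length. Moving it takes a steady push of about 7 to 14 N until it has left the housing; its back end must be pushed to the mouth.
- dowel: Plain round beech dowel, 22 mm diameter, 200 mm long, about 60 g, both ends alike. Origin at its centre; its y axis is its length. It lies level in its rest, axis 42 mm above the bench. To reach right through the housing, hold it 20 to 40 mm behind its middle.
- rest: Low wooden rest fixed to the bench at the end of the housing away from the basket: base 60 x 160 x 8 mm, two 10 mm thick uprights 70 mm either side of its middle along its y axis, 51 mm high, each with an open 90-degree V notch about 45 mm wide; nothing between them. Origin on the bench under its middle, z up. A dowel in both notches lies along y, axis 42 mm up.
- basket: Shallow white perforated basket, loose, 170 (x) x 265 (y) x 50 mm high, walls 4 mm, 0.35 kg. Origin under its centre, z up. It stands close to one end of the housing (either one), its rim below the bore: the insert must come out at that end.
- spare_housing: Bystander: an empty steel housing like the clamped one, standing on end, 90 mm high, 57 mm wide, behind the vise. Origin under its centre.
- spare_insert: Bystander: a second insert, standing on end, 60 mm high, 37 mm wide, behind the vise. Origin under its centre.
There are look-alikes about, which are no part of the job. What is shaped like the dowel but black or turquoise is not meant.

How it is judged:
On the way, in this order (a step that is already met when the one before it is completed fails the run):
1. the dowel, held in the fingers, pushes on the insert in the housing (contact force between dowel and insert above 2 N and contact force between the fingers and dowel above 2 N and distance between insert and housing_mid below 0.06 m), for 0.1 s.
2. the insert has dropped out into the basket (x of insert in the frame of basket between -0.085 and 0.085 m and y of insert in the frame of basket between -0.1325 and 0.1325 m and z of insert in the frame of basket below 0.05 m), for 0.2 s.
At the end, for the whole second after the job is handed in: The insert rests inside the standing basket, below its rim; the dowel lies still in both notches of its rest: axis 35 to 49 mm above the bench, within 12 mm sideways and 35 mm lengthwise of the rest's middle, parallel within 0.12 rad (all of step 2 and linear speed of insert below 0.03 m/s and height (world z) of basket below 0.01 m and x of dowel in the frame of rest between -0.012 and 0.012 m and y of dowel in the frame of rest between -0.035 and 0.035 m and z of dowel in the frame of rest between 0.035 and 0.049 m and angle between the y axis of dowel and the y axis of rest, either way round below 0.12 rad and linear speed of dowel below 0.02 m/s); the robot touches nothing.
It fails at once if the robot's fingers or arm touch the insert (contact force between any of the fingers, the arm and insert above 0.5 N).
It fails at once if the spare housing or spare insert is knocked away (moved more than 30 mm) (distance of any of spare_housing, spare_insert from where it was at the start of the episode above 0.03 m).
It also fails if it takes over 48 s, if anything falls off the work surface, if the arm or the gripper's body presses on something with over 40 N, if the wrist force passes 120 N, or if a joint passes its speed limit or range.

ROBOT

A 6-joint arm with a two-finger parallel gripper is mounted at the origin on the work surface. World frame = base frame: x ahead of the robot, y to its left, z up, the work surface at z = 0. Lengths are in m, angles in rad, forces in N, time in s.
With the tool pointing down it reaches from about 0.35 to 0.975 m from the base axis. Payload 4.9 kg.
Tool frame: the origin (TCP) lies midway between the tips of the shut fingers; the grasp point (between the pads) lies ctrl.grip_depth behind it (ctrl.grip_depth is the distance from the TCP to the grasp point, in m); z points along the fingers, y is the line along which they close (so a half turn about z gives the same grasp; the last joint's range is limited). The gripper opens to 85 mm and grips with 20 to 120 N. Pads are 22 mm wide; open, the fingers measure 114 mm over their backs; the gripper's body (76 mm by 85 mm) begins 54 mm behind the grasp point. The pads swing forward as they close: fully open they stand 13 mm farther back than shut.
Start: joints at [-1.409, 0.053, 1.613, -0, 1.476, -0.119], TCP at [0.173, -0.601, 0.231] pointing down, gripper open.
Joint ranges: [-3.01, 3.01], [-1.01, 2.22], [0.06, 2.58], [-1.02, 4.17], [0.09, 2.62], [-3.14, 3.14]. Speed limits (rad/s): [2.57, 2.57, 3.14, 3.14, 3.14, 3.14].

INTERFACE

Orientations are given as a rotation vector (axis times angle).
In Python, from station import ctrl, get_image, camera_model gives the robot as it stands. The module is installed in compiled form; this text tells all that it offers.
- The arm moves only by the shell command python3 -m crank 'ROWS' [FORCE]. ROWS is JSON, a list of rows, each a list of 7 numbers: the shift along the tool's x, y, z in mm, then the turn, a rotation vector about the tool's x, y, z in rad, then the opening, from -1 (shut) to 1 (fully open). A call has exactly 10 rows; each row shifts and turns the commanded pose from where the row before left it, along the tool's axes as they then stand; what a row does not reach is not made up. A row lasts 1/12 s, in which the tool goes at most 41.7 mm and 7.16 degrees, less where a joint would pass 70% of its speed; a pose out of reach is approached as far as the arm can. A call with a gripper value outside its range is refused whole. The fingers move at their own pace and stop on an object; FORCE is the grip in N (left out, the last holds). Time passes only in rows, so rows that do not move let the fingers close, or fill a call up. It gives the time, the measured TCP pose, the force, the opening and the grip force at its end, in the units of the state.
- ctrl.get_obs(): the state, without advancing time (a new reading comes with each control period).
- get_image(name): name is "scene" or "top"; returns the picture (480x640x3 uint8, red, green, blue); there is no depth.
- camera_model(name): a dict with "vertical_fov" (degrees; the focal length in pixels is half the picture's height over the tangent of half this angle, whatever the lens; pixels are square), "cx", "cy" (the principal point, pixels), "R" (3x3) and "t" (3): a world point X has camera coordinates R X + t. Camera axes: x right, y down, z forward; pixel columns grow to the right and rows downward; lengths in m; the calibration is good to about 2 mm. A picture is of the moment at which its call begins. camera_model takes no time and is no camera call.
- ctrl.finish_job(): hands the job in; it is judged then, once.
The state is a dict: "t": time; "q": joint angles; "dq": joint speeds; "effort": joint torques, N m; "tool_pos": TCP position; "tool_rot": TCP orientation; "contact_force": force on the tool from outside, world axes, zero at the start; "wrist_torque": the same for the moment, N m; "opening": finger opening in m; "grip_force": force on a finger pad.
Only numpy, scipy, OpenCV 4.12 (cv2) and the standard library are available. Lean on these libraries where they do the work, as an engineer would, in place of code of your own. Each camera call takes 0.05 s, during which the arm holds its last target. There are 200 camera calls.

## Working session

There is one attempt and no reset: what is moved stays moved. The work goes in short steps, Python scripts to look and compute and a shell command to move; the robot and the scene stay as the last step left them, time stands still between calls to the robot, and variables do not carry over. Pictures are saved under pics/ and viewed, at most 13 in all, crops included, and the job is handed in when it is done.

```bash
mkdir -p pics; python3 - <<'E'
from station import ctrl,get_image,camera_model
import cv2,numpy as np
for n in("scene","top"):
    im=get_image(n); cv2.imwrite(f"pics/{n}0.png",im[:,:,::-1]); m=camera_model(n); print(n,m)
o=ctrl.get_obs();print(o,ctrl.grip_depth)
E
```

```text
scene {'vertical_fov': 54.77837986153884, 'cx': 318.2536809271269, 'cy': 238.62014709609397, 'R': array([[ 0.86258651,  0.50587789, -0.00566218],
       [ 0.40459594, -0.69652055, -0.5925886 ],
       [-0.3037213 ,  0.50886804, -0.80548538]]), 't': array([-0.37415622, -0.20417221,  1.15239839])}
top {'vertical_fov': 54.63027546237073, 'cx': 317.6393545797311, 'cy': 237.98366297084425, 'R': array([[ 0.00881157, -0.99970942,  0.0224375 ],
       [-0.99880851, -0.00987626, -0.04779146],
       [ 0.04799917, -0.02198964, -0.99860529]]), 't': array([-0.11377184,  0.47891446,  1.19734822])}
{'t': 0.1, 'q': array([-1.40900615e+00,  5.32906675e-02,  1.61411643e+00,  1.67427876e-05,
        1.47598685e+00, -1.19008025e-01]), 'dq': array([-0.00098076, -0.00234305, -0.0038337 ,  0.00104902,  0.00106226,
        0.00066261]), 'effort': array([-6.95836352e-04, -3.94904959e+01, -3.71366322e+01, -1.58346743e-04,
        3.96289834e-03, -8.54556447e-06]), 'tool_pos': array([ 0.17311385, -0.59998296,  0.23021011]), 'tool_rot': array([-3.10889693e+00, -4.39374585e-01,  3.43276773e-05]), 'contact_force': array([0.01922593, 0.4484807 , 0.14427331]), 'wrist_torque': array([ 0.04229193,  0.009157  , -0.00060743]), 'grip_force': 0.0, 'opening': 0.08560438192053402} 0.0187
```

View pics/scene0.png

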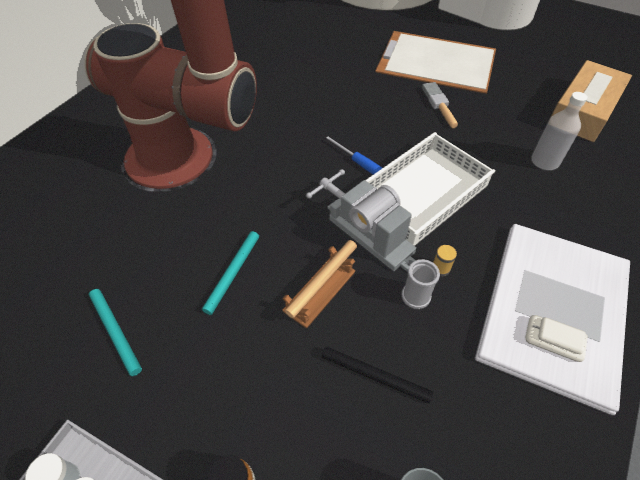

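View pics/top0.png

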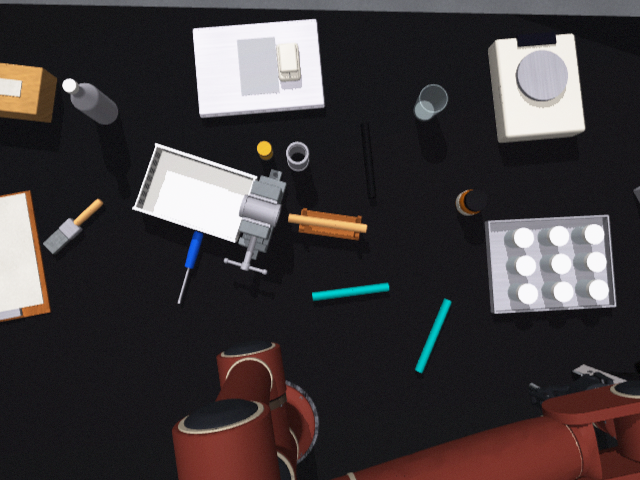

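The scene view shows the dowel on its rest around (320,280), the vise with its tube at (375,207), and the basket beyond at (430,185). In the top view the dowel runs from (290,218) to (366,229), the tube is at (261,210), and the basket is on the left (+y). Next I'll measure and zoom in.

```bash
cat > h.py <<'E'
import cv2,numpy as np
from station import ctrl,get_image,camera_model
def ray(n,uv):
    m=camera_model(n); f=240/np.tan(np.radians(m['vertical_fov']/2))
    d=m['R'].T@np.array([(uv[0]-m['cx'])/f,(uv[1]-m['cy'])/f,1]); return -m['R'].T@m['t'],d
def onz(n,uv,z):
    c,d=ray(n,uv); return c+d*(z-c[2])/d[2]
def tri(a,b):
    (c1,d1),(c2,d2)=ray("scene",a),ray("top",b)
    s=np.linalg.lstsq(np.c_[d1,-d2],c2-c1,rcond=None)[0]
    p,q=c1+s[0]*d1,c2+s[1]*d2; return (p+q)/2,np.linalg.norm(p-q)
def proj(n,X):
    m=camera_model(n); f=240/np.tan(np.radians(m['vertical_fov']/2)); c=m['R']@X+m['t']
    return f*c[:2]/c[2]+[m['cx'],m['cy']]
E
python3 - <<'E'
from h import *
t=cv2.imread("pics/top0.png");s=cv2.imread("pics/scene0.png")
cv2.imwrite("pics/c.png",np.hstack([cv2.resize(t[165:275,225:375],None,fx=2.66*1,fy=2.66,interpolation=cv2.INTER_CUBIC),cv2.resize(s[165:275,290:440],None,fx=2.66,fy=2.66,interpolation=cv2.INTER_CUBIC)])) 
cv2.imwrite("pics/ct.png",cv2.resize(t[160:280,220:380],(800,600),interpolation=cv2.INTER_CUBIC))
cv2.imwrite("pics/cs.png",cv2.resize(s[160:280,300:460],(800,600),interpolation=cv2.INTER_CUBIC))
E
```

```text
(no output)
```

View pics/ct.png

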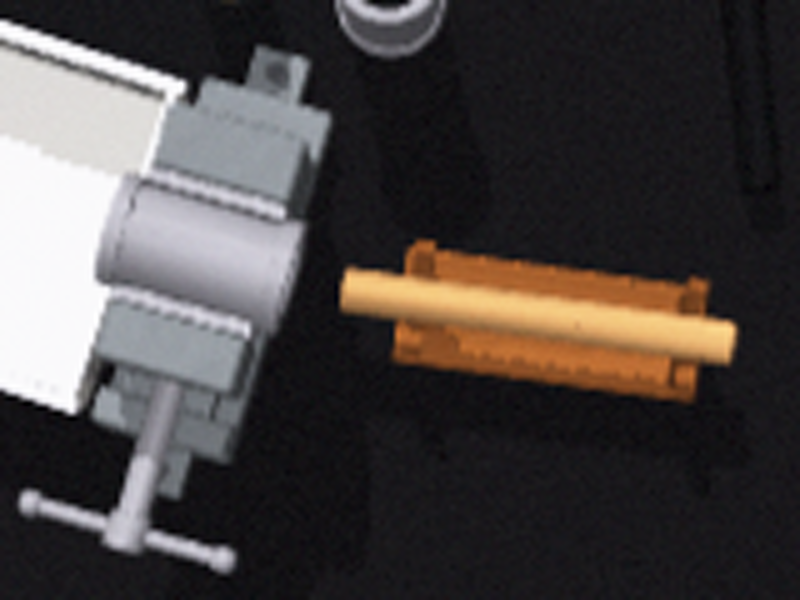

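View pics/cs.png

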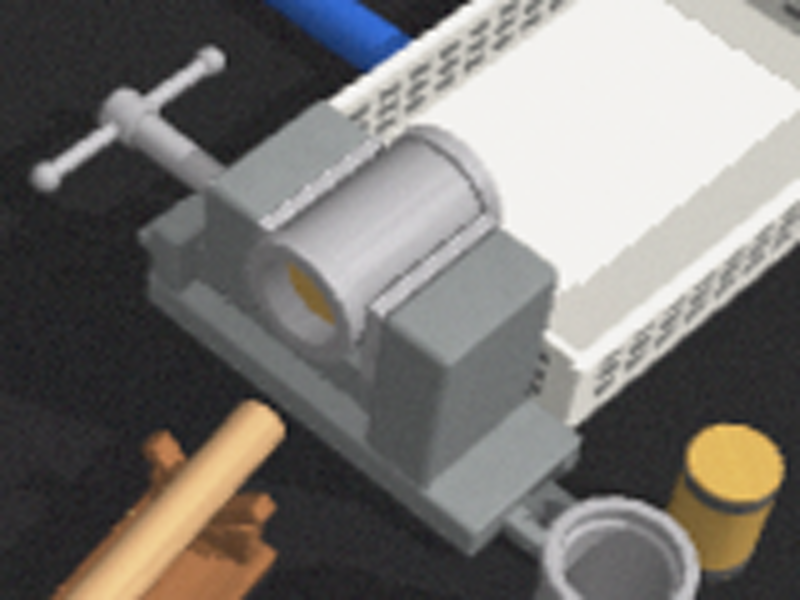

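The top crop shows the tube silhouette from (130,175)/(97,280) to (305,222)/(278,333), with the jaw pad edges parallel to it. In the scene crop the near bore mouth is centred near (308,300), with the bronze insert inside. The dowel is at (345,290)–(735,342) in the top crop.

```bash
python3 - <<'E'
from h import *
np.set_printoptions(precision=4,suppress=True)
T=lambda x,y:((x+.5)/5-.5+220,(y+.5)/5-.5+160); S=lambda x,y:((x+.5)/5-.5+300,(y+.5)/5-.5+160)
im=cv2.imread("pics/top0.png")
# dowel: bright tan in both views
def ends(n):
    im=cv2.imread(f"pics/{n}0.png");h=cv2.cvtColor(im,cv2.COLOR_BGR2HSV)
    m=cv2.inRange(h,(8,60,150),(22,165,255))
    k,l,st,c=cv2.connectedComponentsWithStats(m); ref=(328,223) if n=="top" else (325,278)
    i=min((i for i in range(1,k) if st[i,4]>150),key=lambda i:np.hypot(*(c[i]-ref)))
    p=np.argwhere(l==i)[:,::-1].astype(float);(c0,sz,a)=cv2.minAreaRect(p.astype(np.float32)); print(n,c0,sz,a,st[i,4])
    b=cv2.boxPoints((c0,sz,a)); 
    e=sorted(range(4),key=lambda j:np.hypot(*(b[j]-b[(j+1)%4])))[:2]
    return [ (b[j]+b[(j+1)%4])/2 for j in e],c0
for n in("top","scene"):
    e,c=ends(n); P=[onz(n,x,.044) for x in e]; print(P,np.linalg.norm(P[0]-P[1]),"c",onz(n,c,.044))
def d(a,b,z): 
    v=onz("top",T(*b),z)-onz("top",T(*a),z); return np.degrees(np.arctan2(-v[0],-v[1])),np.linalg.norm(v)
print("jaw pads",d((163,172),(285,212),.105),d((120,290),(250,330),.105))
print("jaw outer",d((105,360),(240,392),.105))
print("tube sil",d((130,175),(305,222),.095),d((97,280),(278,333),.095))
A=onz("top",T(113.5,227.5),.095);B=onz("top",T(291,277.5),.095);print("tube ends top",A,B,(A+B)/2,np.linalg.norm(A-B))
print("bore near scene",onz("scene",S(308,300),.092))
print("near collar extent scene",onz("scene",S(250,262),.092),onz("scene",S(363,335),.092))
for p in((405,265),(430,243),(708,283),(692,398),(394,358)): print("rest",onz("top",T(*p),.05 if p!=(394,358) and p!=(692,398) else .008))
for p in((0,25),(185,85),(80,412)): print("basket",onz("top",T(*p),.05))
print("spareH",onz("top",T(390,10),.09))
E
```

```text
top (327.04998779296875, 222.6499786376953) (78.91312408447266, 8.9095458984375) 8.130102157592773 652
[array([ 0.5309, -0.0329,  0.044 ]), array([ 0.5045, -0.2318,  0.044 ])] 0.20065644173264446 c [ 0.5177 -0.1322  0.044 ]
scene (327.0, 281.9999694824219) (26.70101547241211, 96.02288818359375) 40.91438674926758 1913
[array([ 0.5234, -0.2337,  0.044 ]), array([ 0.5474, -0.0331,  0.044 ])] 0.20197980190654635 c [ 0.5348 -0.1388  0.044 ]
jaw pads (np.float64(17.59021929284869), np.float64(0.06180366168435117)) (np.float64(16.557982878123475), np.float64(0.06528234825281351))
jaw outer (np.float64(12.798747053435408), np.float64(0.06646466006334104))
tube sil (np.float64(14.456989661568363), np.float64(0.08795849465502349)) (np.float64(15.773697995475361), np.float64(0.09133339704249296))
tube ends top [0.5541 0.076  0.095 ] [ 0.5307 -0.0102  0.095 ] [0.5424 0.0329 0.095 ] 0.08940891992394098
bore near scene [ 0.5361 -0.0062  0.092 ]
near collar extent scene [ 0.5072 -0.0006  0.092 ] [ 0.5626 -0.011   0.092 ]
rest [ 0.542  -0.0648  0.05  ]
rest [ 0.5533 -0.0773  0.05  ]
rest [ 0.5345 -0.2184  0.05  ]
rest [ 0.478  -0.2151  0.008 ]
rest [ 0.4974 -0.0589  0.008 ]
basket [0.6616 0.1413 0.05  ]
basket [0.6322 0.0475 0.05  ]
basket [0.466  0.0976 0.05  ]
spareH [ 0.6634 -0.0567  0.09  ]
```

```bash
cat >> h.py <<'E'
from scipy.spatial.transform import Rotation as Ro
np.set_printoptions(precision=4,suppress=True)
def want(G,ang):
    """tool delta (mm, tool frame) and turn to bring grasp point to G, tool down, tool y normal to horizontal heading (sin ang,cos ang)"""
    o=ctrl.get_obs(); R=Ro.from_rotvec(o['tool_rot']).as_matrix()
    u=np.array([np.sin(ang),np.cos(ang),0]); best=None
    for s in(1,-1):
        x=s*u; z=np.array([0,0,-1.]); D=np.c_[x,np.cross(z,x),z]; r=Ro.from_matrix(R.T@D).as_rotvec()
        if best is None or np.linalg.norm(r)<np.linalg.norm(best[0]): best=(r,D)
    tcp=np.array(G)+[0,0,-ctrl.grip_depth]
    dw=tcp-o['tool_pos']
    print("t",o['t'],"tcp",o['tool_pos'],"F",o['contact_force'],"open",o['opening'],"grip",o['grip_force'],"q6",o['q'][5])
    print("shift in present axes mm",R.T@dw*1e3,"turn",best[0],"shift in final axes mm",best[1].T@dw*1e3)
E
python3 - <<'E'
from h import *
T=lambda x,y:((x+.5)/5-.5+220,(y+.5)/5-.5+160); S=lambda x,y:((x+.5)/5-.5+300,(y+.5)/5-.5+160)
a,b=onz("scene",S(150,295),0),onz("scene",S(472,553),0);v=b-a
print("base edge scene",a,b,np.linalg.norm(v),np.degrees(np.arctan2(-v[1],v[0])))
a,b=onz("top",T(225,463),.03),onz("top",T(331,115),.03);v=b-a
print("base edge top",np.linalg.norm(v),np.degrees(np.arctan2(-v[1],v[0])))
im=cv2.imread("pics/top0.png")
g=cv2.resize(cv2.cvtColor(im,cv2.COLOR_BGR2GRAY)[160:280,220:380],None,fx=5,fy=5,interpolation=cv2.INTER_CUBIC)
for l in cv2.createLineSegmentDetector().detect(g)[0][:,0]:
    L=np.hypot(l[2]-l[0],l[3]-l[1]); 
    if L>70 and max(l[0],l[2])<345 and max(l[1],l[3])<480 and min(l[0],l[2])>85:
        p,q=onz("top",T(*l[:2]),.1),onz("top",T(*l[2:]),.1); w=q-p
        print(l.round(),round(L),"ang",np.degrees(np.arctan2(w[0],w[1]))%90)
for p in[(0.5177,-.1322,.042)]:
    u=np.array([np.sin(.131),np.cos(.131),0]); want(np.array(p)-.03*u+[0,0,.1],.131)
E
```

```text
base edge scene [0.4456 0.0298 0.    ] [ 0.6269 -0.022   0.    ] 0.18855719143581848 15.943157149229148
base edge top 0.18718327804583113 16.11615538995137
[167. 296.  98. 282.] 71 ang 10.961068577489563
[148. 177. 282. 218.] 139 ang 16.227753632001907
[236. 318. 167. 299.] 72 ang 14.771734119604007
[277. 226. 193. 201.] 88 ang 16.365093994197853
[272. 203. 176. 175.] 100 ang 15.562136085274977
[110. 355. 225. 390.] 121 ang 16.12468535789253
t 0.1 tcp [ 0.1731 -0.6     0.2302] F [0.0192 0.4485 0.1443] open 0.08560438192053402 grip 0.0 q6 -0.11900802519980554
shift in present axes mm [ 448.6906 -326.2864  107.5966] turn [-0.0014 -0.0012 -1.159 ] shift in final axes mm [478.7867 280.5292 106.9101]
```

The bore heading is 16.0° (0.279 rad) by several lines, and the tube length of 89 mm and dowel length of 200 mm match the given sizes. Moving above the dowel.

```bash
python3 -m crank '[[33,-24,0,0,0,0,1],[33,-24,0,0,0,0,1],[33,-24,0,0,0,0,1],[33,-24,0,0,0,0,1],[33,-24,0,0,0,0,1],[33,-24,0,0,0,0,1],[33,-24,0,0,0,0,1],[33,-24,0,0,0,0,1],[33,-24,0,0,0,0,1],[33,-24,0,0,0,0,1]]' 70
python3 -m crank '[[29,-21,5,0,0,0,1],[29,-21,5,0,0,0,1],[29,-21,5,0,0,0,1],[29,-21,5,0,0,0,1],[0,0,5,0,0,-0.12,1],[0,0,5,0,0,-0.12,1],[0,0,5,0,0,-0.12,1],[0,0,5,0,0,-0.12,1],[0,0,5,0,0,-0.12,1],[0,0,5,0,0,-0.12,1]]'
python3 -m crank '[[0,0,5,0,0,-0.11,1],[0,0,5,0,0,-0.11,1],[0,0,5,0,0,-0.11,1],[0,0,5,0,0,-0.11,1],[0,0,0,0,0,0,1],[0,0,0,0,0,0,1],[0,0,0,0,0,0,1],[0,0,0,0,0,0,1],[0,0,0,0,0,0,1],[0,0,0,0,0,0,1]]'
python3 - <<'E'
from h import *
u=np.array([np.sin(.131),np.cos(.131),0]); want(np.array((0.5177,-.1322,.042))-.03*u,.131)
for n in("scene",): cv2.imwrite("pics/s1.png",get_image(n)[130:430,160:560,::-1].repeat(2,0).repeat(2,1))
E
```

```text
t: 0.93
tool_pos: [0.4244, -0.2765, 0.2309]
tool_rot: [-3.111, -0.439, 0.0]
contact_force: [0.6, -0.2, 0.4]
opening: 0.0858
grip_force: 0.0
t: 1.77
tool_pos: [0.5116, -0.1653, 0.1804]
tool_rot: [-2.751, -1.515, 0.001]
contact_force: [-0.6, -0.7, -0.1]
opening: 0.0859
grip_force: 0.0
t: 2.6
tool_pos: [0.5121, -0.1657, 0.1617]
tool_rot: [2.361, 2.071, 0.0]
contact_force: [0.8, -0.6, 0.9]
opening: 0.086
grip_force: 0.0
t 2.6 tcp [ 0.5121 -0.1657  0.1617] F [ 0.8382 -0.5648  0.8718] open 0.08597374645557933 grip 0.0 q6 -0.3205155321976259
shift in present axes mm [  3.9614   1.0968 138.3521] turn [0.0005 0.0002 0.0003] shift in final axes mm [  3.9377   1.1708 138.3522]
```

View pics/s1.png

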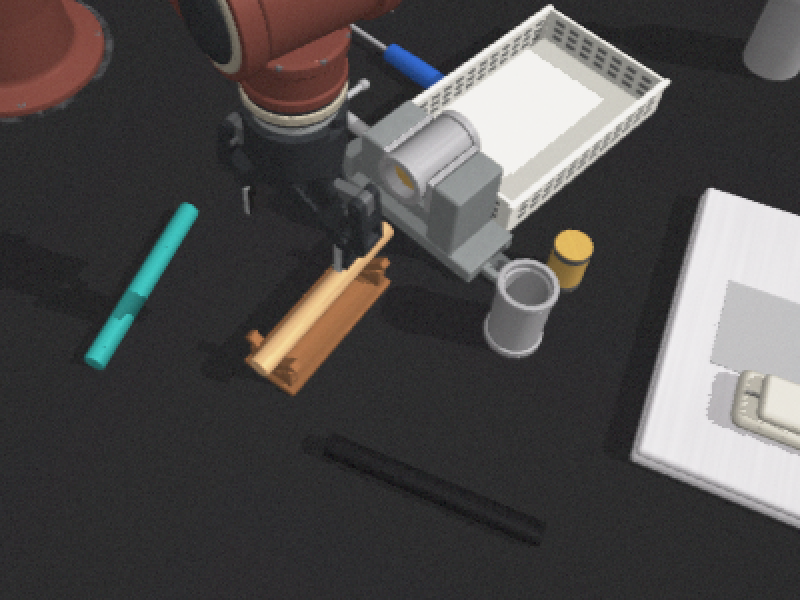

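The open gripper straddles the dowel (fingers at about (245,200) and (340,260) in the crop, dowel (265,365)–(390,230)). Descending and gripping.

```bash
python3 -m crank '[[4,1,16,0,0,0,1],[0,0,16,0,0,0,1],[0,0,16,0,0,0,1],[0,0,16,0,0,0,1],[0,0,16,0,0,0,1],[0,0,16,0,0,0,1],[0,0,16,0,0,0,1],[0,0,12,0,0,0,1],[0,0,8,0,0,0,1],[0,0,6,0,0,0,1]]'
python3 -m crank '[[0,0,0,0,0,0,0.2],[0,0,0,0,0,0,-0.2],[0,0,0,0,0,0,-0.6],[0,0,0,0,0,0,-1],[0,0,0,0,0,0,-1],[0,0,0,0,0,0,-1],[0,0,0,0,0,0,-1],[0,0,0,0,0,0,-1],[0,0,0,0,0,0,-1],[0,0,0,0,0,0,-1]]' 70
python3 - <<'E'
from h import *
M=np.array([.5415,.0335,.0905]);u=np.array([np.sin(.279),np.cos(.279),0]);want(M-.22*u,.279)
E
```

```text
t: 3.48
tool_pos: [0.5132, -0.1616, 0.0224]
tool_rot: [-2.361, -2.072, 0.001]
contact_force: [-0.1, 0.4, 1.0]
opening: 0.0852
grip_force: 0.0
t: 4.32
tool_pos: [0.5147, -0.1622, 0.0244]
tool_rot: [2.359, 2.071, 0.002]
contact_force: [3.1, -1.2, 4.6]
opening: 0.0199
grip_force: 68.7
t 4.3167 tcp [ 0.5147 -0.1622  0.0244] F [ 3.0767 -1.2041  4.5567] open 0.019895834996950964 grip 68.68633031845093 q6 -0.31345470799258834
shift in present axes mm [-20.085  -31.294  -47.4842] turn [0.0028 0.0004 0.149 ] shift in final axes mm [-24.4981 -28.1009 -47.4094]
```

```bash
python3 -m crank '[[0,0,-8,0,0,0,-1],[0,0,-12,0,0,0,-1],[0,0,-12,0,0,0,-1],[0,0,-10,0,0,0,-1],[0,0,-5,0,0,0,-1],[-5,-8,0,0,0,0,-1],[-5,-8,0,0,0,0,-1],[-5,-8,0,0,0,0,-1],[-5,-7,0,0,0,0,-1],[0,0,0,0,0,0.05,-1]]'
python3 -m crank '[[0,0,0,0,0,0.05,-1],[0,0,0,0,0,0.05,-1],[0,0,0,0,0,0,-1],[0,0,0,0,0,0,-1],[0,0,0,0,0,0,-1],[0,0,0,0,0,0,-1],[0,0,0,0,0,0,-1],[0,0,0,0,0,0,-1],[0,0,0,0,0,0,-1],[0,0,0,0,0,0,-1]]'
python3 - <<'E'
from h import *
M=np.array([.5415,.0335,.0905]);u=np.array([np.sin(.279),np.cos(.279),0]);want(M-.22*u,.279)
s=get_image("scene");t=get_image("top")
c=np.vstack([cv2.resize(s[170:290,280:440],(400,300),interpolation=cv2.INTER_CUBIC)])
d=cv2.resize(t[160:280,220:380],(400,300),interpolation=cv2.INTER_CUBIC)
cv2.imwrite("pics/s2.png",s[:,:,::-1]);cv2.imwrite("pics/t2.png",t[:,:,::-1])
cv2.imwrite("pics/p2.png",np.hstack([c,d])[:,:,::-1])
print("expected tip px scene",proj("scene",M-.09*u),"tail",proj("scene",M-.29*u),"mouth",proj("scene",M-.045*u))
E
```

```text
t: 5.15
tool_pos: [0.4776, -0.178, 0.0691]
tool_rot: [-2.413, -2.009, 0.002]
contact_force: [0.1, 0.1, -1.2]
opening: 0.0199
grip_force: 68.6
t: 5.98
tool_pos: [0.4802, -0.1775, 0.0703]
tool_rot: [2.509, 1.89, 0.0]
contact_force: [0.2, -0.2, -0.9]
opening: 0.0202
grip_force: 68.6
t 5.9833 tcp [ 0.4802 -0.1775  0.0703] F [ 0.2468 -0.1557 -0.8524] open 0.020239276111913566 grip 68.61916780471802 q6 -0.21986418734487065
shift in present axes mm [-0.2319  0.8384 -1.4879] turn [ 0.0001  0.     -0.0007] shift in final axes mm [-0.2325  0.8382 -1.4879]
expected tip px scene [341.1259 232.5109] tail [261.0657 295.392 ] mouth [357.1808 219.901 ]
```

View pics/p2.png

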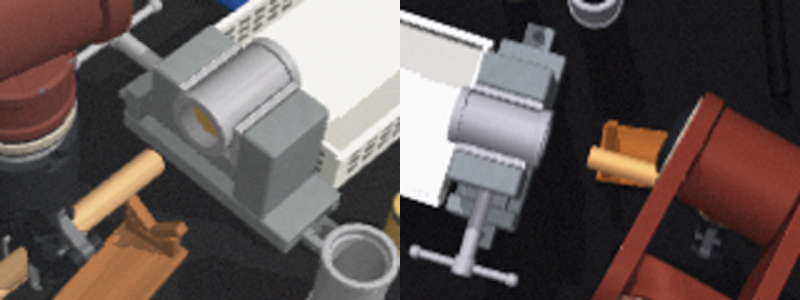

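The dowel tip is at about (155,161) in the scene crop, heading toward the mouth near (197,123). I'll check the alignment by extending the fitted dowel axis in each image.

```bash
python3 - <<'E'
from h import *
out=[]
for n,f,ref,(x0,y0) in(("scene","s2",(332,240),(322,188)),("top","t2",(302,224),(236,183))):
    im=cv2.imread(f"pics/{f}.png");h=cv2.cvtColor(im,cv2.COLOR_BGR2HSV)
    m=cv2.inRange(h,(8,60,150),(22,165,255)); k,l,st,c=cv2.connectedComponentsWithStats(m)
    i=min((i for i in range(1,k) if st[i,4]>40),key=lambda i:np.hypot(*(c[i]-ref)))
    p=np.argwhere(l==i)[:,::-1].astype(np.float32); r=cv2.minAreaRect(p); b=cv2.boxPoints(r)
    b=b[np.argsort(b@(np.array([1,-.8]) if n=="scene" else np.array([-1,-.2])))]
    tip=(b[2]+b[3])/2; tail=(b[0]+b[1])/2; print(n,r,"tip",tip,"tail",tail)
    a=np.degrees(np.arctan2(*(tip-tail)[::-1])); 
    M=np.array([.5415,.0335,.0905]);u=np.array([np.sin(.279),np.cos(.279),0])
    e=proj(n,M-.09*u);w=proj(n,M-.16*u);print(" expected tip",e,"axis ang",np.degrees(np.arctan2(*(e-w)[::-1])),"seen",a)
    g=cv2.resize(im[y0:y0+60,x0:x0+80],(400,300),interpolation=cv2.INTER_CUBIC)
    q=lambda P:tuple(int(v) for v in (np.array(P)-[x0,y0]+.5)*5)
    cv2.line(g,q(tail),q(tail+(tip-tail)*6),(0,0,255),1); out.append(g)
cv2.imwrite("pics/p3.png",cv2.resize(np.hstack(out),(800,300)))
E
```

```text
scene ((330.78460693359375, 251.2230682373047), (25.17156219482422, 43.238956451416016), 52.12501525878906) tip [347.85 237.95] tail [313.7192 264.4962]
 expected tip [341.1259 232.5109] axis ang -38.14691635022566 seen -37.87503
top ((309.132080078125, 226.03773498535156), (28.845714569091797, 9.0657958984375), 15.945395469665527) tip [295.2642 222.0755] tail [323. 230.]
 expected tip [295.4152 221.1728] axis ang -163.45731746896786 seen -164.0546
```

View pics/p3.png

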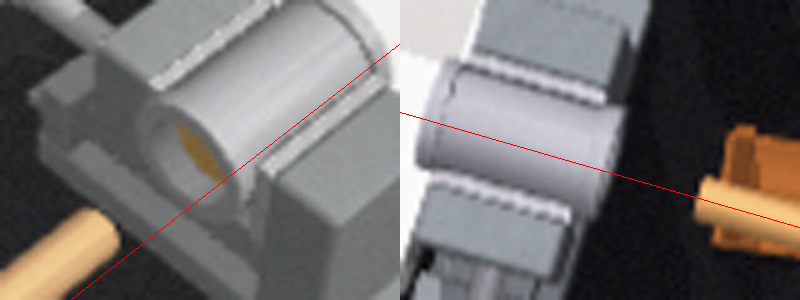

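In the top view the dowel axis line runs about 2 mm to the -x side at the near mouth (line at (608,172), mouth centre about (608,163)). The scene view agrees to within 2 mm. I'll correct by +2 mm tool y and 2 mm up, then advance.

```bash
python3 -m crank '[[0,2,-2,0,0,0,-1],[6,0,0,0,0,0,-1],[6,0,0,0,0,0,-1],[6,0,0,0,0,0,-1],[6,0,0,0,0,0,-1],[6,0,0,0,0,0,-1],[6,0,0,0,0,0,-1],[6,0,0,0,0,0,-1],[6,0,0,0,0,0,-1],[0,0,0,0,0,0,-1]]'
python3 - <<'E'
from h import *
M=np.array([.5415,.0335,.0905]);u=np.array([np.sin(.279),np.cos(.279),0]);want(M-.172*u,.279)
s=get_image("scene");t=get_image("top")
cv2.imwrite("pics/p4.png",np.hstack([cv2.resize(s[188:248,322:402],(400,300),interpolation=cv2.INTER_CUBIC),cv2.resize(t[183:243,236:316],(400,300),interpolation=cv2.INTER_CUBIC)])[:,:,::-1])
E
```

```text
t: 6.92
tool_pos: [0.4955, -0.1309, 0.0722]
tool_rot: [-2.508, -1.891, -0.0]
contact_force: [-1.2, -0.2, -0.4]
opening: 0.0199
grip_force: 68.6
t 6.9167 tcp [ 0.4955 -0.1309  0.0722] F [-1.2496 -0.2362 -0.4004] open 0.01992700040708562 grip 68.61912488937378 q6 -0.12498870550748863
shift in present axes mm [-1.2728 -1.0576  0.4311] turn [-0.0002 -0.0003  0.0001] shift in final axes mm [-1.2728 -1.0575  0.4313]
```

View pics/p4.png

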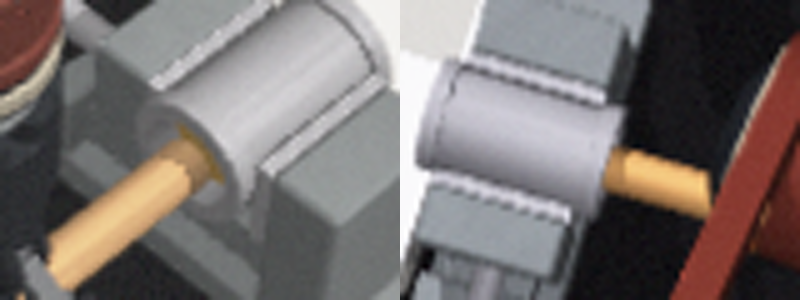

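The tip is at the mouth, well inside the bore opening (scene (193,160), top (608,169)). I'll add 1.5 mm of lateral correction and push.

```bash
python3 -m crank '[[4,1.5,0,0,0,0,-1],[4,0,0,0,0,0,-1],[4,0,0,0,0,0,-1],[4,0,0,0,0,0,-1],[4,0,0,0,0,0,-1],[4,0,0,0,0,0,-1],[4,0,0,0,0,0,-1],[4,0,0,0,0,0,-1],[4,0,0,0,0,0,-1],[4,0,0,0,0,0,-1]]'
python3 - <<'E'
from h import *
M=np.array([.5415,.0335,.0905]);u=np.array([np.sin(.279),np.cos(.279),0]);want(M-.08*u,.279)
E
```

```text
t: 7.85
tool_pos: [0.5074, -0.0968, 0.0725]
tool_rot: [2.506, 1.887, -0.008]
contact_force: [-3.1, -10.9, -0.1]
opening: 0.0197
grip_force: 68.5
t 7.85 tcp [ 0.5074 -0.0968  0.0725] F [ -3.0675 -10.9099  -0.1041] open 0.019655160360008642 grip 68.52068424224854 q6 -0.04641048360966909
shift in present axes mm [54.6724 -3.1266  0.3539] turn [ 0.0005  0.007  -0.0007] shift in final axes mm [54.6709 -3.0855  0.7376]
```

Pushing at about 11 N along the axis, as expected. Continuing.

```bash
R='4'; python3 -m crank '[[4,0,0,0,0,0,-1],[4,0,0,0,0,0,-1],[4,0,0,0,0,0,-1],[4,0,0,0,0,0,-1],[4,0,0,0,0,0,-1],[4,0,0,0,0,0,-1],[4,0,0,0,0,0,-1],[4,0,0,0,0,0,-1],[4,0,0,0,0,0,-1],[4,0,0,0,0,0,-1]]'
python3 - <<'E'
from h import *
M=np.array([.5415,.0335,.0905]);u=np.array([np.sin(.279),np.cos(.279),0]);want(M-.08*u,.279)
t=get_image("top");s=get_image("scene");cv2.imwrite("pics/p5.png",np.hstack([cv2.resize(s[150:270,300:460],(400,300)),cv2.resize(t[150:270,190:350],(400,300))])[:,:,::-1])
E
```

```text
t: 8.68
tool_pos: [0.5184, -0.0583, 0.0724]
tool_rot: [2.506, 1.887, -0.008]
contact_force: [-2.5, -11.4, -0.9]
opening: 0.0197
grip_force: 68.5
t 8.6833 tcp [ 0.5184 -0.0583  0.0724] F [ -2.4538 -11.4123  -0.9151] open 0.019732471637797143 grip 68.54056119918823 q6 0.031456664788905096
shift in present axes mm [14.5871 -3.0569  0.543 ] turn [ 0.0002  0.0068 -0.0008] shift in final axes mm [14.5854 -3.0458  0.6429]
```

View pics/p5.png

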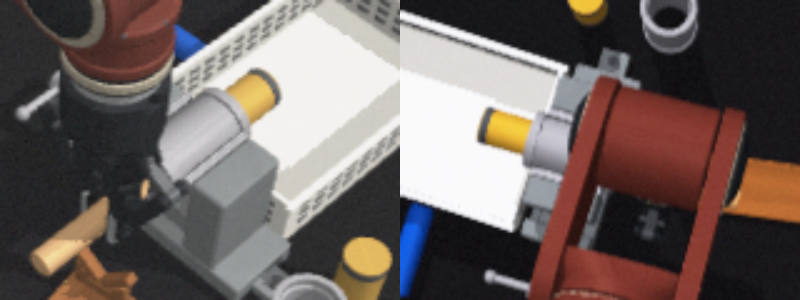

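The insert protrudes about 45 mm over the basket (top crop (480,125)–(535,140)). Pushing another 22 mm.

```bash
python3 -m crank '[[3,0,0,0,0,0,-1],[3,0,0,0,0,0,-1],[3,0,0,0,0,0,-1],[3,0,0,0,0,0,-1],[3,0,0,0,0,0,-1],[3,0,0,0,0,0,-1],[2,0,0,0,0,0,-1],[2,0,0,0,0,0,-1],[0,0,0,0,0,0,-1],[0,0,0,0,0,0,-1]]'
cat > ins.py <<'E'
from h import *
def ins(tag):
    for n in("top","scene"):
        im=get_image(n);cv2.imwrite(f"pics/{n}_{tag}.png",im[:,:,::-1]);h=cv2.cvtColor(im,cv2.COLOR_RGB2HSV)
        m=cv2.inRange(h,(17,140,110),(30,255,255)); k,l,st,c=cv2.connectedComponentsWithStats(m)
        print(n,[(c[i].round(1),st[i,4],"z.03->",onz(n,c[i],.03)[:2]) for i in range(1,k) if st[i,4]>40])
E
python3 - <<'E'
from ins import *
M=np.array([.5415,.0335,.0905]);u=np.array([np.sin(.279),np.cos(.279),0]);want(M-.08*u,.279)
ins("a")
E
```

```text
t: 9.62
tool_pos: [0.5249, -0.0343, 0.0723]
tool_rot: [2.51, 1.89, -0.0]
contact_force: [0.0, 0.1, 0.1]
opening: 0.0199
grip_force: 68.5
t 9.6167 tcp [ 0.5249 -0.0343  0.0723] F [0.002  0.1492 0.051 ] open 0.019932073692034303 grip 68.48045825958252 q6 0.07310866560113148
shift in present axes mm [-10.2731  -2.7452   0.5005] turn [-0.      0.     -0.0008] shift in final axes mm [-10.2708  -2.7536   0.5   ]
top [(array([21.4, 88. ]), np.int32(1064), 'z.03->', array([0.8575, 0.6558])), (array([263.9, 147.9]), np.int32(177), 'z.03->', array([0.7107, 0.0321])), (array([210.1, 198.5]), np.int32(211), 'z.03->', array([0.5777, 0.1677]))]
scene [(array([415.2, 192.3]), np.int32(192), 'z.03->', array([0.5855, 0.1705])), (array([404.6, 202.6]), np.int32(73), 'z.03->', array([0.5776, 0.1308])), (array([446.6, 252.1]), np.int32(215), 'z.03->', array([0.7056, 0.052 ])), (array([443.3, 266.3]), np.int32(137), 'z.03->', array([0.7124, 0.0162]))]
```

Force fell to zero, and both views put the insert at about (0.58, 0.17) at basket-floor height. Withdrawing.

```bash
python3 -m crank '[[-6,0,0,0,0,0,-1],[-12,0,0,0,0,0,-1],[-16,0,0,0,0,0,-1],[-18,0,0,0,0,0,-1],[-20,0,0,0,0,0,-1],[-20,0,0,0,0,0,-1],[-20,0,0,0,0,0,-1],[-18,0,0,0,0,0,-1],[-14,0,0,0,0,0,-1],[-6,0,0,0,0,0,-1]]'
python3 -m crank '[[0,0,0,0,0,-0.05,-1],[0,0,0,0,0,-0.05,-1],[0,0,0,0,0,-0.05,-1],[0,0,0,0,0,0,-1],[0,0,0,0,0,0,-1],[0,0,0,0,0,0,-1],[0,0,0,0,0,0,-1],[0,0,0,0,0,0,-1],[0,0,0,0,0,0,-1],[0,0,0,0,0,0,-1]]'
python3 - <<'E'
from ins import *
want(np.array([.5145,-.1620,.0244+ctrl.grip_depth]),.131); ins("b")
s=cv2.imread("pics/scene_b.png");t=cv2.imread("pics/top_b.png")
cv2.imwrite("pics/p6.png",np.hstack([cv2.resize(s[140:320,240:480],(400,300)),cv2.resize(t[140:260,190:350],(400,300))]))
E
```

```text
t: 10.55
tool_pos: [0.4826, -0.181, 0.0724]
tool_rot: [2.512, 1.886, -0.001]
contact_force: [0.3, -0.3, -0.7]
opening: 0.0201
grip_force: 68.5
t: 11.38
tool_pos: [0.4835, -0.1785, 0.0723]
tool_rot: [-2.361, -2.072, 0.0]
contact_force: [-0.4, 0.0, -0.5]
opening: 0.0198
grip_force: 68.5
t 11.3833 tcp [ 0.4835 -0.1785  0.0723] F [-0.4024  0.0416 -0.4646] open 0.01983580800475944 grip 68.47952842712402 q6 -0.3680652406619315
shift in present axes mm [20.3672 28.6231 47.8779] turn [-0.0001 -0.      0.0009] shift in final axes mm [20.395  28.6012 47.879 ]
top [(array([21.8, 87.9]), np.int32(1057), 'z.03->', array([0.8577, 0.6548])), (array([263.9, 147.9]), np.int32(179), 'z.03->', array([0.7107, 0.0321])), (array([210.1, 198.5]), np.int32(209), 'z.03->', array([0.5779, 0.1678]))]
scene [(array([415.3, 192.3]), np.int32(193), 'z.03->', array([0.5859, 0.1706])), (array([404.6, 202.6]), np.int32(77), 'z.03->', array([0.5777, 0.1307])), (array([446.6, 252.1]), np.int32(214), 'z.03->', array([0.7055, 0.0519])), (array([443.4, 266.3]), np.int32(138), 'z.03->', array([0.7126, 0.0164]))]
```

View pics/p6.png

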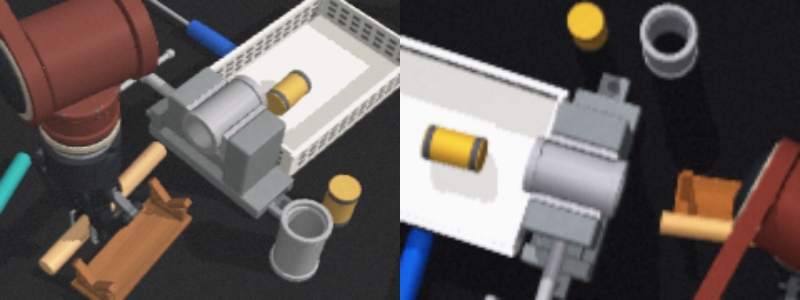

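The insert lies in the basket (top crop (455,148)) and the bystanders are untouched. Returning the dowel to its rest.

```bash
python3 -m crank '[[4,6,0,0,0,0,-1],[4,6,0,0,0,0,-1],[4,6,0,0,0,0,-1],[4,6,0,0,0,0,-1],[4.4,4.6,0,0,0,0,-1],[0,0,8,0,0,0,-1],[0,0,8,0,0,0,-1],[0,0,8,0,0,0,-1],[0,0,6,0,0,0,-1],[0,0,0,0,0,0,-1]]'
python3 - <<'E'
from ins import *
want(np.array([.5145,-.1620,.0244+ctrl.grip_depth]),.131)
E
```

```text
t: 12.32
tool_pos: [0.5126, -0.1614, 0.0397]
tool_rot: [-2.358, -2.069, 0.003]
contact_force: [0.1, 0.0, -1.3]
opening: 0.0198
grip_force: 68.5
t 12.3167 tcp [ 0.5126 -0.1614  0.0397] F [ 0.0979  0.0485 -1.3365] open 0.01980024071631263 grip 68.49424481391907 q6 -0.3130995122652958
shift in present axes mm [-0.3887  2.0042 15.2979] turn [-0.0042 -0.0013  0.0007] shift in final axes mm [-0.3674  1.9394 15.3068]
```

```bash
python3 -m crank '[[0,1,4,0,0,0,-1],[0,0,4,0,0,0,-1],[0,0,3,0,0,0,-1],[0,0,2,0,0,0,-1],[0,0,1,0,0,0,-1],[0,0,0,0,0,0,-1],[0,0,0,0,0,0,-1],[0,0,0,0,0,0,-0.3],[0,0,0,0,0,0,-0.2],[0,0,0,0,0,0,-0.1]]'
python3 -m crank '[[0,0,0,0,0,0,0.2],[0,0,0,0,0,0,0.5],[0,0,0,0,0,0,1],[0,0,0,0,0,0,1],[0,0,0,0,0,0,1],[0,0,0,0,0,0,1],[0,0,0,0,0,0,1],[0,0,-4,0,0,0,1],[0,0,-10,0,0,0,1],[0,0,-15,0,0,0,1]]'
python3 -m crank '[[0,0,-20,0,0,0,1],[0,0,-25,0,0,0,1],[0,0,-25,0,0,0,1],[0,0,-25,0,0,0,1],[0,0,-25,0,0,0,1],[0,0,-20,0,0,0,1],[0,0,-10,0,0,0,1],[-30,0,0,0,0,0,1],[-30,0,0,0,0,0,1],[-30,0,0,0,0,0,1]]'
python3 -m crank '[[-30,0,0,0,0,0,1],[-30,0,0,0,0,0,1],[-30,0,0,0,0,0,1],[-30,0,0,0,0,0,1],[-30,0,0,0,0,0,1],[-20,0,0,0,0,0,1],[0,0,0,0,0,0,1],[0,0,0,0,0,0,1],[0,0,0,0,0,0,1],[0,0,0,0,0,0,1]]'
python3 - <<'E'
from ins import *
ins("c");t=cv2.imread("pics/top_c.png");s=cv2.imread("pics/scene_c.png")
cv2.imwrite("pics/p7.png",np.hstack([cv2.resize(s[150:330,240:480],(400,300)),cv2.resize(t[160:280,220:380],(400,300))]))
m=cv2.inRange(cv2.cvtColor(t,cv2.COLOR_BGR2HSV),(8,60,150),(22,165,255));k,l,st,c=cv2.connectedComponentsWithStats(m)
i=min((i for i in range(1,k) if st[i,4]>150),key=lambda i:np.hypot(*(c[i]-(328,223))))
print(cv2.minAreaRect(np.argwhere(l==i)[:,::-1].astype(np.float32)),"was (327.05,222.65) 78.9 8.9 8.13")
E
```

```text
t: 13.15
tool_pos: [0.5157, -0.1622, 0.0287]
tool_rot: [2.361, 2.072, 0.0]
contact_force: [-0.0, -0.6, -0.2]
opening: 0.0385
grip_force: 0.0
t: 13.98
tool_pos: [0.5144, -0.1617, 0.0568]
tool_rot: [-2.359, -2.071, 0.002]
contact_force: [-0.8, -0.3, 0.8]
opening: 0.0855
grip_force: 0.0
t: 14.82
tool_pos: [0.5037, -0.252, 0.2079]
tool_rot: [2.359, 2.074, 0.0]
contact_force: [0.8, 0.5, -0.3]
opening: 0.0855
grip_force: 0.0
t: 15.65
tool_pos: [0.482, -0.4188, 0.2072]
tool_rot: [-2.359, -2.073, -0.0]
contact_force: [-0.2, -0.0, -0.6]
opening: 0.0851
grip_force: 0.0
top [(array([21.9, 88.2]), np.int32(1078), 'z.03->', array([0.8571, 0.6547])), (array([263.9, 147.9]), np.int32(177), 'z.03->', array([0.7107, 0.0321])), (array([210.1, 198.5]), np.int32(210), 'z.03->', array([0.5778, 0.1677]))]
scene [(array([415.2, 192.4]), np.int32(194), 'z.03->', array([0.5857, 0.1703])), (array([404.6, 202.4]), np.int32(76), 'z.03->', array([0.5773, 0.1312])), (array([446.6, 252.1]), np.int32(213), 'z.03->', array([0.7056, 0.0519])), (array([443.3, 266.4]), np.int32(130), 'z.03->', array([0.7125, 0.016 ]))]
((327.1199951171875, 222.65997314453125), (78.77169799804688, 8.9095458984375), 8.13010311126709) was (327.05,222.65) 78.9 8.9 8.13
```

View pics/p7.png

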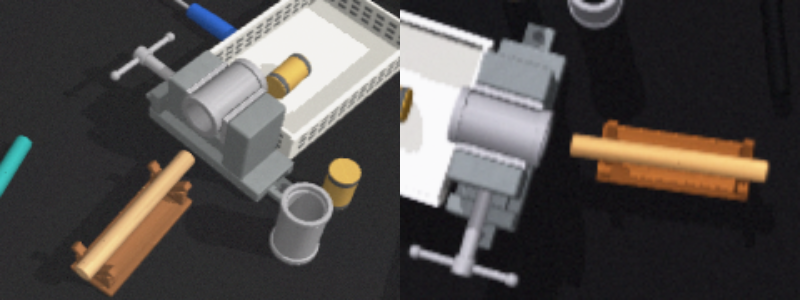

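The dowel is back in both notches, within 0.1 px of its starting place in the top view. The insert is in the basket and the spares have not moved.

```bash
python3 -c "
from station import ctrl
print(ctrl.finish_job())"
```

```text
the job is handed in; nothing more can be done
None
```

I pushed the insert out into the basket with the dowel, laid the dowel back in both notches of its rest, left the spares unmoved, and handed the job in at about 16 s; the judge's verdict was not shown.

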